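# Put the washed callipers and rolling-pin rings up to dry

## Robot

A 6-joint arm with a two-finger parallel gripper is mounted at the origin on the work surface. World frame = base frame: x ahead of the robot, y to its left, z up, the work surface at z = 0. Lengths are in mm, angles in rad, forces in N, time in s.
With the tool pointing down it reaches from about 400 to 925 mm from the base axis. Payload 12.5 kg.
Tool frame: the origin (TCP) lies midway between the tips of the shut fingers; the grasp point (between the pads) lies 19 mm behind it; z points along the fingers, y is the line along which they close (so a half turn about z gives the same grasp; the last joint's range is limited). The gripper opens to 95 mm and grips with 3 to 60 N. Pads are 20 mm wide; open, the fingers measure 119 mm over their backs; the gripper's body (75 mm by 180 mm) begins 59 mm behind the grasp point.
Start: joints at [-1.229, 0.491, 1.559, -0, 1.092, -0.106], TCP at [270.639, -563.384, 214.661] pointing down, gripper open.
Joint ranges: [-3.1, 3.1], [-0.84, 2.19], [0.05, 2.79], [-1.13, 4.28], [0.06, 2.93], [-2.69, 2.69]. Speed limits (rad/s): [2.22, 2.22, 2.79, 3.14, 3.14, 3.14].

## Interface

Orientations are given as [roll, pitch, yaw] about the fixed x, y, z axes, in that order (R = Rz(yaw) Ry(pitch) Rx(roll)).
In Python, from cell import state, read_camera, camera_info, env gives the robot as it stands.
- The arm moves only by the tool move_arm, never from a script. Its argument "commands" is a list of rows, each a list of 3 entries, a list of its own where there are three numbers: the shift along the world's x, y, z in cm, then the turn, a rotation vector about the world's x, y, z in degrees, then the opening, from 0 (shut) to 1 (fully open). A call has 1 to 10 rows; each row shifts and turns the commanded pose from where the row before left it; what a row does not reach is not made up. A row lasts 1/10 s, in which the tool goes at most 50 mm and 8.59 degrees, less where a joint would pass 70% of its speed; a pose out of reach is approached as far as the arm can. A call with a gripper value outside its range is refused whole. The fingers move at their own pace and stop on an object; the grip force is fixed at half the most. Time passes only in rows, so rows that do not move let the fingers close. It gives the time, the measured TCP pose, the force, the opening and the grip force at its end, in the units of the state.
- state(): the state, without advancing time (a new reading comes with each control period).
- read_camera(name): name is "scene" or "side" or "wrist"; returns the picture (420x560x3 uint8, blue, green, red); there is no depth.
- camera_info(name): a dict with "K" (3x3 intrinsics, pixels), "cam_to_world" (4x4, takes a point from camera to world coordinates). Camera axes: x right, y down, z forward; pixel columns grow to the right and rows downward; lengths in mm; the calibration is good to about 2 mm. A picture is of the moment at which its call begins: read the wrist's pose just before it. camera_info takes no time and is no camera call; for the wrist camera it gives the pose at the moment of the call.
- env.job_done(): hands the job in; it is judged then, once.
The state is a dict: "t": time; "joints": joint angles; "qvel": joint speeds; "tau": joint torques, N m; "eef_pos": TCP position; "tcp_rot": TCP orientation; "ft_force": force on the tool from outside, world axes, zero at the start; "moment": the same for the moment, N m; "opening": opening from 0.0 (shut) to 1.0 (fully open); "grip_force": force on a finger pad.
Only numpy, scipy, OpenCV 4.12 (cv2) and the standard library are available. Lean on these libraries where they do the work, as an engineer would, in place of code of your own. Each camera call takes 0.05 s, during which the arm holds its last target. There are 200 camera calls.

## Task

The modelling tools have been washed: put them up to dry. Pull every pair of wooden callipers out of its rinsing pot and hang it astride the drying rail, the bar right up in its fork and no callipers touching each other, and stack the wooden rolling-pin rings that lie on the bench on their peg, widest at the bottom and narrowest on top, each fully down. Leave the brush pot and everything else on the bench where it is.

Things in the scene. Friction and masses are not known exactly. Their poses are not given: they have to be found in the camera images.
- calliper_1: rigid wooden callipers: upside-down U, 160 mm long, 82 wide (x), 12 thick (y), 70 g. Origin midway between the tips, z up to the head: a flat disc to grip, 36 mm across, centre at z 142, faces along y. Underside of fork at z 112; legs 45 mm apart inside at the tips, 60 at mid length. Half turn about z is the same. Starts standing on its tips in pot_1; None if absent
- calliper_1_seat (a point): point in the fork of calliper_1, 105 mm above the tips (z of the calliper), where the axis of the rail's bar lies when the callipers hang fully down on it; up to 8 mm of sideways play
- calliper_2: rigid wooden callipers: upside-down U, 160 mm long, 82 wide (x), 12 thick (y), 70 g. Origin midway between the tips, z up to the head: a flat disc to grip, 36 mm across, centre at z 142, faces along y. Underside of fork at z 112; legs 45 mm apart inside at the tips, 60 at mid length. Half turn about z is the same. Starts standing on its tips in pot_2; None if absent
- calliper_2_seat (a point): point in the fork of calliper_2, 105 mm above the tips (z of the calliper), where the axis of the rail's bar lies when the callipers hang fully down on it; up to 8 mm of sideways play
- calliper_3: rigid wooden callipers: upside-down U, 160 mm long, 82 wide (x), 12 thick (y), 70 g. Origin midway between the tips, z up to the head: a flat disc to grip, 36 mm across, centre at z 142, faces along y. Underside of fork at z 112; legs 45 mm apart inside at the tips, 60 at mid length. Half turn about z is the same. Starts standing on its tips in pot_3; None if absent
- calliper_3_seat (a point): point in the fork of calliper_3, 105 mm above the tips (z of the calliper), where the axis of the rail's bar lies when the callipers hang fully down on it; up to 8 mm of sideways play
- calliper_4: rigid wooden callipers: upside-down U, 160 mm long, 82 wide (x), 12 thick (y), 70 g. Origin midway between the tips, z up to the head: a flat disc to grip, 36 mm across, centre at z 142, faces along y. Underside of fork at z 112; legs 45 mm apart inside at the tips, 60 at mid length. Half turn about z is the same. Starts standing on its tips in pot_4; None if absent
- calliper_4_seat (a point): point in the fork of calliper_4, 105 mm above the tips (z of the calliper), where the axis of the rail's bar lies when the callipers hang fully down on it; up to 8 mm of sideways play
- pot_1: white plastic rinsing pot with a blue rim band, fixed, 95 mm high, 110 mm across the rim, wall 4 mm, floor 5 mm thick; origin at the centre of its underside. calliper_1 stands in it, if present
- pot_2: white plastic rinsing pot with a blue rim band, fixed, 95 mm high, 110 mm across the rim, wall 4 mm, floor 5 mm thick; origin at the centre of its underside. calliper_2 stands in it, if present
- pot_3: white plastic rinsing pot with a blue rim band, fixed, 95 mm high, 110 mm across the rim, wall 4 mm, floor 5 mm thick; origin at the centre of its underside. calliper_3 stands in it, if present
- pot_4: white plastic rinsing pot with a blue rim band, fixed, 95 mm high, 110 mm across the rim, wall 4 mm, floor 5 mm thick; origin at the centre of its underside. calliper_4 stands in it, if present
- brush_pot: a fifth pot like the others, fixed, full of upright brushes reaching 175 mm above the bench; leave it alone; origin at the centre of its underside
- rail: drying rail, fixed: a drip tray 100 x 340 x 14 mm on the bench with a wooden post 30 x 18 mm, 154 mm high, near each end and a round steel bar, 14 mm thick, between them. Origin at the centre of the tray's underside; y runs along the bar, x across it. The free bar between the posts reaches 147 mm either way from the middle
- rail_mid (a point): middle of the steel bar, on its axis, 138 mm above the bench; axes as the rail's
- peg_base (a point): the peg for the rings: upright round steel, 18 mm thick with a tapered tip (10 mm), on a round wooden foot 96 mm across and 12 mm high, fixed; top of the peg 78 mm above the bench. This point is on its axis at the top of the foot, 12 mm above the bench: the underside of the lowest ring comes here
- ring_wide: wooden rolling-pin guide ring, 66 mm outside diameter, 24 mm hole, 20 mm high, lying flat on the bench; origin at its middle, 10 mm above its underside, z along its axis (either way up will do). None if absent
- ring_middle: wooden rolling-pin guide ring, 56 mm outside diameter, 24 mm hole, 20 mm high, lying flat on the bench; origin at its middle, 10 mm above its underside, z along its axis (either way up will do). None if absent
- ring_narrow: wooden rolling-pin guide ring, 46 mm outside diameter, 24 mm hole, 20 mm high, lying flat on the bench; origin at its middle, 10 mm above its underside, z along its axis (either way up will do). None if absent
- bowl: bystander, loose: terracotta bowl, 90 mm across, 40 mm high; origin at its underside
- glaze_jar: bystander, loose: white lidded jar, 56 mm across, 75 mm high; origin at its underside
- rib: bystander, loose: flat dark wooden rib, 70 x 40 x 8 mm; origin at its underside
- oxide_tin: bystander, loose: steel tin, 70 mm across, 85 mm high; origin at its underside
- slip_cup: bystander, loose: blue cup, 72 mm across, 70 mm high; origin at its underside
Things that resemble listed ones, but are neither listed nor needed, are in the scene too. What is shaped like the ring_narrow but turquoise or yellow is not meant.

How it is judged:
By the outcome, as a careful person would: the job done as asked, in the order asked, and still so for the second after the job is handed in, with the robot touching nothing.
Of calliper_1, calliper_2, calliper_3, calliper_4 only 3 to 4 are there at a start; the rules pass over those that are not, and their reading is None.
Of ring_wide, ring_middle, ring_narrow only 2 to 3 are there at a start; the rules pass over those that are not, and their reading is None.
At some moment in a run one of ring_wide, ring_middle, ring_narrow may be knocked a few centimetres aside while the robot is not near it.
It also fails if it takes over 210 s, if anything falls off the work surface, if the arm or the gripper's body presses on something with over 40 N, if the wrist force passes 120 N, or if a joint passes its speed limit or range.

## Working session

There is one attempt and no reset: what is moved stays moved. The work goes in short steps, Python scripts to look and compute and a tool call to move; the robot and the scene stay as the last step left them, time stands still between calls to the robot, and variables do not carry over. Pictures are saved under pics/ and viewed, at most 14 in all, crops included, and the job is handed in when it is done.

Besides the shell and the picture viewer there is one more tool, called as a command line: name --argument value ..., lists and objects as JSON in quotes. move_arm: Moves the arm, as the interface text tells. Its arguments: {"type":"object","properties":{"commands":{"type":"array"}},"required":["commands"]}

```bash
ls; mkdir -p pics; cat > h.py <<'E'
import numpy as np, cv2
from cell import state, read_camera, camera_info, env
def ray(ci,u,v):
    K=np.array(ci["K"]);T=np.array(ci["cam_to_world"])
    d=T[:3,:3]@np.linalg.inv(K)@[u,v,1]; return T[:3,3],d
def onz(ci,u,v,z):
    o,d=ray(ci,u,v); return o+d*(z-o[2])/d[2]
def proj(ci,p):
    K=np.array(ci["K"]);T=np.linalg.inv(np.array(ci["cam_to_world"]))
    q=K@(T[:3,:3]@np.array(p,float)+T[:3,3]); return q[:2]/q[2]
def tri(a,b):
    # a,b=(ci,u,v)
    A=[];B=[]
    M=np.zeros((3,3));r=np.zeros(3)
    for ci,u,v in (a,b):
        o,d=ray(ci,u,v);d/=np.linalg.norm(d);P=np.eye(3)-np.outer(d,d);M+=P;r+=P@o
    return np.linalg.solve(M,r)
E
python3 - <<'E'
from h import *
for n in("scene","side"):
    im=read_camera(n);cv2.imwrite(f"pics/{n}0.png",im)
    ci=camera_info(n);print(n,np.round(ci["K"],1).tolist(),np.round(ci["cam_to_world"],3).tolist())
print(state())
E
```

```text
pics
scene [[538.0, 0.0, 266.2], [0.0, 538.0, 211.2], [0.0, 0.0, 1.0]] [[-0.543, 0.494, -0.679, 1549.092], [0.839, 0.322, -0.437, 589.439], [0.003, -0.807, -0.59, 966.644], [0.0, 0.0, 0.0, 1.0]]
side [[422.7, 0.0, 278.1], [0.0, 422.7, 210.4], [0.0, 0.0, 1.0]] [[-0.91, -0.295, 0.292, 245.049], [-0.415, 0.643, -0.644, 609.143], [0.002, -0.707, -0.707, 827.333], [0.0, 0.0, 0.0, 1.0]]
{'t': 0.1, 'joints': array([-1.22860578e+00,  4.91472994e-01,  1.55935328e+00,  1.21727951e-05,
        1.09169717e+00, -1.05604366e-01]), 'qvel': array([-0.00029421, -0.00132149, -0.00179523,  0.00114188,  0.00165112,
       -0.00022711]), 'tau': array([ 3.66391323e-04, -6.13625693e+01, -2.58604252e+01,  6.93330145e-02,
        4.70270554e-02, -5.29893202e-05]), 'eef_pos': array([ 270.56614569, -563.18129926,  214.14864606]), 'tcp_rot': array([-3.14066818e+00, -1.08850036e-04,  4.47789244e-01]), 'ft_force': array([ 0.12842889, -0.70040653, -0.24472401]), 'moment': array([-0.00629806,  0.0210173 , -0.04415425]), 'grip_force': 0.0, 'opening': 0.9976242397486191}
```

View pics/scene0.png

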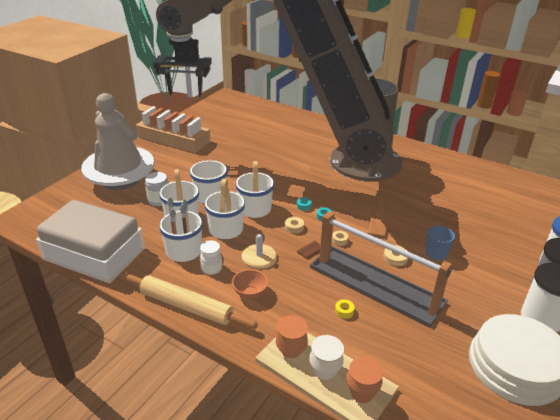

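View pics/side0.png

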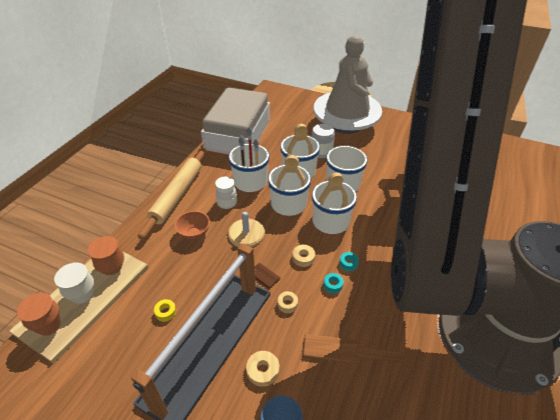

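The scene view shows callipers in three pots (heads at about (178,178), (224,188), (255,170)), an empty pot at (208,178), the brush pot at (182,235), the peg at (260,245), natural rings at (294,226), (340,238), (396,255), and the rail between posts (326,240) and (441,288). The side view agrees: heads at (301,132), (291,164), (336,182); rings at (303,255), (288,302), (263,368).

```bash
python3 - <<'E'
from h import *
s=camera_info("scene");d=camera_info("side");w=camera_info("wrist")
a=cv2.imread("pics/scene0.png");b=cv2.imread("pics/side0.png")
# rings by hand picks at z=20
for n,p,q in(("rA",(294,225),(303,254)),("rB",(340,237),(288,301)),("rC",(396,254),(263,367))):
    print(n,onz(s,*p,20)[:2].round(),onz(d,*q,20)[:2].round())
for n,p,q in(("peg tip",(259,236),(246,214)),("post1",(327,216),(247,250)),("post2",(442,266),(148,378))):
    print(n,tri((s,*p),(d,*q)).round())
c=np.hstack([cv2.resize(a[145:260,145:285],None,fx=2.8,fy=2.8,interpolation=2),cv2.resize(b[115:230,230:370],None,fx=2.8,fy=2.8,interpolation=2)])
e=np.hstack([cv2.resize(a[205:320,260:460],None,fx=2,fy=2,interpolation=2),cv2.resize(b[230:420,130:330],None,fx=2,fy=2,interpolation=2)[:230]]) 
print(c.shape);cv2.imwrite("pics/c1.png",c)
print(np.round(w["K"],1).tolist(),np.round(w["cam_to_world"],3).tolist())
E
```

```text
rA [473.  -9.] [460. -14.]
rB [450. 127.] [440. 124.]
rC [433. 286.] [425. 283.]
peg tip [624. -31.  73.]
post1 [537. 122. 146.]
post2 [560. 429. 143.]
(322, 784, 3)
[[306.2, 0.0, 280.1], [0.0, 306.2, 209.4], [0.0, 0.0, 1.0]] [[0.433, -0.87, -0.237, 338.012], [-0.901, -0.418, -0.113, -531.589], [-0.0, 0.263, -0.965, 382.898], [0.0, 0.0, 0.0, 1.0]]
```

View pics/c1.png

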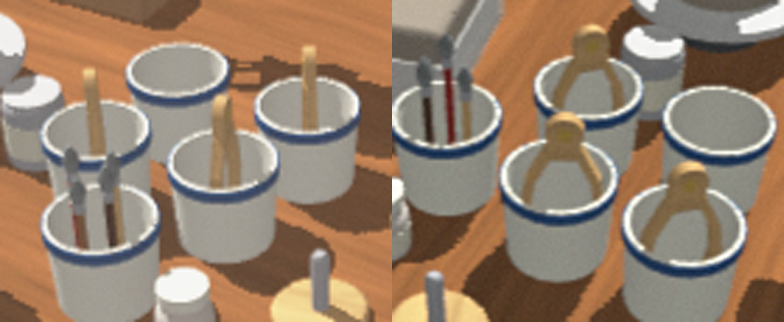

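Heads in the crop, in full-image pixels: scene (178,174), (224,184), (255,166); side (301,130), (292,161), (336,180). The fork planes are roughly square to the side view's line of sight.

```bash
python3 - <<'E'
from h import *
s=camera_info("scene");d=camera_info("side")
S=lambda u,v:(s,145+u/2.8,145+v/2.8); D=lambda u,v:(d,230+(u-392)/2.8,115+v/2.8)
for n,p,q in(("A",(92,82),(590,42)),("B",(222,108),(566,130)),("C",(309,58),(689,182))):
    print(n,tri(S(*p),D(*q)).round(1))
for n,p in(("A",(96,135)),("B",(224,165)),("C",(307,108)),("E",(179,77)),("brush",(101,220))): print("rim",n,onz(*S(*p),95).round()[:2])
for n,p in(("A",(588,95)),("B",(559,182)),("C",(684,225)),("E",(719,125)),("brush",(446,120))): print("rim",n,onz(*D(*p),95).round()[:2])
E
```

```text
A [ 598.6 -321.7  151.3]
B [ 565.2 -183.   151.1]
C [ 439.6 -163.2  150.4]
rim A [ 609. -314.]
rim B [ 580. -172.]
rim C [ 449. -161.]
rim E [ 474. -312.]
rim brush [ 717. -217.]
rim A [ 594. -311.]
rim B [ 567. -174.]
rim C [ 440. -167.]
rim E [ 457. -320.]
rim brush [ 707. -213.]
```

move_arm --commands '[[[0, 0, 4.5], [0, 0, 0], 1], [[2.9, 3, 2], [0, 0, 0], 1], [[3, 3.5, 1.5], [0, 0, 0], 1], [[3, 3.5, 1.5], [0, 0, 0], 1], [[3, 3.5, 1.5], [0, 0, 0], 1], [[3, 3.5, 1.5], [0, 0, 0], 1], [[3, 3.5, 1.5], [0, 0, 0], 1], [[3, 3.5, 1.5], [0, 0, 0], 1], [[3, 3.5, 1.5], [0, 0, 0], 1], [[3, 3.5, 1.5], [0, 0, 0], 1]]'

```text
t: 1.1
eef_pos: [540.5, -251.7, 400.1]
tcp_rot: [-3.141, 0.0, 0.448]
ft_force: [0.8, -1.0, 0.0]
opening: 0.998
grip_force: 0.0
```

```bash
python3 - <<'E'
from h import *
import pickle
s=state();w=camera_info("wrist");im=read_camera("wrist");pickle.dump((w,im),open("w1.pkl","wb"))
print(s["eef_pos"],s["tcp_rot"]);cv2.imwrite("pics/w1.png",im)
for p in((598.6,-321.7,147),(565,-183,147),(440,-163,147)):print(proj(w,p))
E
```

```text
[ 540.49205131 -251.66439726  400.12079448] [-3.14137609e+00  2.54377365e-04  4.47756220e-01]
[343.80552946 165.52694343]
[241.54661649 143.40498322]
[193.77100618 217.28738254]
```

View pics/w1.png

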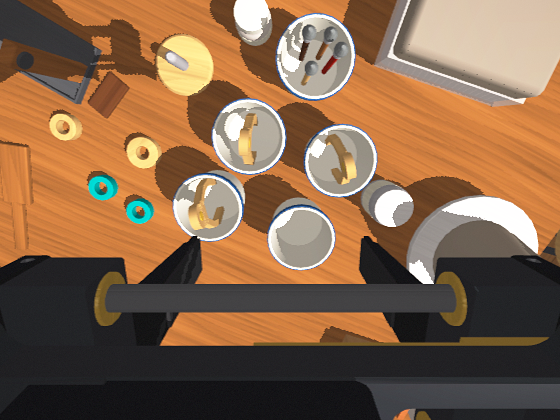

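The wrist view shows heads near (343,160), (247,140), (205,205), the empty pot at (301,237) and the peg at (180,60). I'll zoom in for the orientation.

```bash
python3 - <<'E'
import pickle,cv2
w,im=pickle.load(open("w1.pkl","rb"))
cv2.imwrite("pics/w1z.png",cv2.resize(im[95:245,165:385],None,fx=3.6,fy=3.6,interpolation=2))
E
```

```text
(no output)
```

View pics/w1z.png

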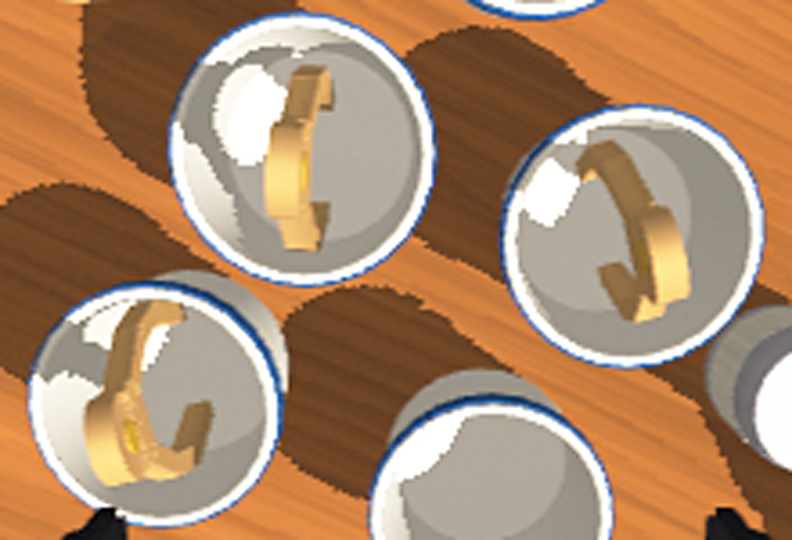

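```bash
python3 - <<'E'
import pickle
from h import *
w,im=pickle.load(open("w1.pkl","rb"))
P=lambda u,v,z:onz(w,165+u/3.6,95+v/3.6,z)
def rep(n,a,b,z):
    p,q=P(*a,z),P(*b,z);d=p-q
    print(n,((p+q)/2).round(1),"len",np.hypot(*d[:2]).round(),"ang",np.degrees(np.arctan2(d[1],d[0])).round(1))
rep("A head",(655,208),(668,305),147)
rep("B head",(292,124),(287,217),147)
rep("C head",(101,400),(115,484),147)
for n,c in(("A",(660,255)),("B",(285,170)),("C",(100,440))): print(n,"top mid z165",P(*c,165).round(1))
rep("A legs",(597,150),(640,318),80)
rep("B legs",(310,75),(303,245),80)
rep("C legs",(150,308),(180,470),80)
for n,c in(("A",(633,235)),("B",(303,150)),("C",(157,405))): print(n,"rim",P(*c,95).round(1))
print("peg",P(20,-120,78))
E
```

```text
A head [ 600.5 -328.4  147. ] len 38.0 ang 36.6
B head [ 568.3 -187.2  147. ] len 34.0 ang 20.8
C head [ 439.9 -165.   147. ] len 35.0 ang 30.6
A top mid z165 [ 601.2 -322.9  165. ]
B top mid z165 [ 569.7 -187.   165. ]
C top mid z165 [ 446.7 -164.2  165. ]
A legs [ 599.4 -324.2   80. ] len 77.0 ang 42.7
B legs [ 568.8 -187.    80. ] len 72.0 ang 21.8
C legs [ 447.7 -170.7   80. ] len 77.0 ang 32.5
A rim [ 602.5 -326.2   95. ]
B rim [ 573.8 -184.8   95. ]
C rim [ 444.9 -171.4   95. ]
peg [620.43700154 -35.63959746  78.        ]
```

move_arm --commands '[[[1.4, 3.2, 0], [0, 0, -4.2], 0.5], [[1.4, 3.3, -2], [0, 0, 0], 0.5], [[0, 0, -5], [0, 0, 0], 0.5], [[0, 0, -5], [0, 0, 0], 0.5], [[0, 0, -5], [0, 0, 0], 0.5], [[0, 0, -5], [0, 0, 0], 0.5], [[0, 0, -3], [0, 0, 0], 0.5], [[0, 0, -2.2], [0, 0, 0], 0.5], [[0, 0, 0], [0, 0, 0], 0.5], [[0, 0, 0], [0, 0, 0], 0]]'

```text
t: 2.15
eef_pos: [567.8, -188.5, 128.0]
tcp_rot: [-3.141, 0.0, 0.375]
ft_force: [0.2, -0.1, 0.6]
opening: 0.458
grip_force: 0.0
```

move_arm --commands '[[[0, 0, 0], [0, 0, 0], 0], [[0, 0, 0], [0, 0, 0], 0], [[0, 0, 0], [0, 0, 0], 0], [[0, 0, 0], [0, 0, 0], 0], [[0, 0, 0], [0, 0, 0], 0], [[0, 0, 1], [0, 0, 0], 0]]'

```text
t: 2.75
eef_pos: [567.1, -188.2, 137.1]
tcp_rot: [-3.14, 0.001, 0.374]
ft_force: [-0.5, -0.2, -1.2]
opening: 0.121
grip_force: 30.0
```

move_arm --commands '[[[0, 0, 4], [0, 0, 0], 0], [[0, 0, 5], [0, 0, 0], 0], [[0, 0, 5], [0, 0, 0], 0], [[0, 0, 4.3], [0, 0, 0], 0], [[0, 3, 0], [0, 0, -8.5], 0], [[0, 4, 0], [0, 0, -8.5], 0], [[-0.3, 4.9, 0], [0, 0, -8.5], 0], [[-0.3, 4.9, 0], [0, 0, 0], 0], [[-0.3, 4.9, 0], [0, 0, 0], 0], [[-0.3, 4.9, 0], [0, 0, 0], 0]]'

```text
t: 3.75
eef_pos: [555.2, 77.5, 321.5]
tcp_rot: [3.142, -0.001, -0.065]
ft_force: [-0.6, 0.5, -1.2]
opening: 0.122
grip_force: 30.0
```

move_arm --commands '[[[0, 4.9, 0], [0, 0, 0], 0], [[0, 4.9, 0], [0, 0, 0], 0], [[0, 3, 0], [0, 0, 0], 0], [[0, 0, 0], [0, 0, 0], 0]]'

```text
t: 4.15
eef_pos: [555.1, 207.0, 321.0]
tcp_rot: [-3.141, 0.0, -0.06]
ft_force: [0.5, -1.0, -0.4]
opening: 0.125
grip_force: 30.0
```

```bash
python3 - <<'E'
from h import *
import pickle
s=state();w=camera_info("wrist");im=read_camera("wrist");pickle.dump((w,im),open("w2.pkl","wb"))
print(s["eef_pos"],s["tcp_rot"]);cv2.imwrite("pics/w2.png",im)
for p in((537,122,154),(560,429,154),(549,276,138)):print(proj(w,p))
E
```

```text
[555.14970647 207.00467396 320.9839534 ] [-3.14111195e+00  1.46339897e-04 -6.04243465e-02]
[355.6910409  206.28612206]
[ 83.45756464 202.49593047]
[221.90214508 200.66694946]
```

View pics/w2.png

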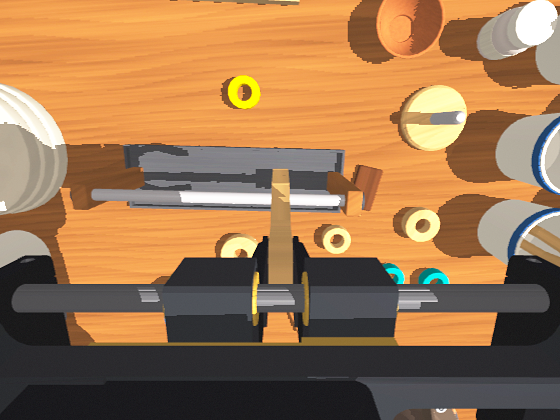

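The bar runs from about (95,194) to (340,201), the right post is at (354,203), the left post at (85,197), and the callipers hang upright at about (280,200).

```bash
python3 - <<'E'
from h import *
import pickle
w,im=pickle.load(open("w2.pkl","rb"))
hsv=cv2.cvtColor(im,cv2.COLOR_BGR2HSV)
pts=[]
for c in list(range(150,262,8))+list(range(300,335,6)):
    col=hsv[180:215,c]; m=(col[:,1]<50)&(col[:,2]>110); r=np.where(m)[0]
    if len(r): pts.append((c,180+r.min(),180+r.max()))
print(pts)
p=np.array(pts,float);f=np.polyfit(p[:,0],(p[:,1]+p[:,2])/2,1)
for c in(95,150,250,343):print(c,np.polyval(f,c),onz(w,c,np.polyval(f,c),140).round(1))
print(onz(w,354,203,154),onz(w,85,197,154))
E
```

```text
[(150, np.int64(181), np.int64(207)), (158, np.int64(180), np.int64(207)), (166, np.int64(181), np.int64(208)), (174, np.int64(181), np.int64(208)), (182, np.int64(181), np.int64(208)), (190, np.int64(181), np.int64(208)), (198, np.int64(182), np.int64(208)), (206, np.int64(182), np.int64(209)), (214, np.int64(181), np.int64(209)), (222, np.int64(182), np.int64(209)), (230, np.int64(182), np.int64(209)), (238, np.int64(182), np.int64(209)), (246, np.int64(183), np.int64(209)), (254, np.int64(183), np.int64(210)), (300, np.int64(189), np.int64(211)), (306, np.int64(190), np.int64(211)), (312, np.int64(190), np.int64(211)), (318, np.int64(190), np.int64(211)), (324, np.int64(190), np.int64(211)), (330, np.int64(194), np.int64(211))]
95 190.38130814097104 [570.6 421.7 140. ]
150 192.85755407600718 [563.9 358.3 140. ]
250 197.35981941243648 [551.4 242.3 140. ]
343 201.54692617531578 [539.8 133.6 140. ]
[540.96142238 123.9239427  154.        ] [566.18348181 425.8119584  154.        ]
```

```bash
python3 - <<'E'
from h import *
import pickle
w,im=pickle.load(open("w2.pkl","rb"))
g=cv2.cvtColor(im,cv2.COLOR_BGR2GRAY)
for c in(130,160,240,310,325): print(c,g[178:218,c].tolist())
E
```

```text
130 [86, 87, 86, 84, 86, 84, 84, 85, 86, 88, 88, 113, 144, 149, 151, 153, 156, 160, 156, 154, 153, 148, 143, 132, 133, 132, 130, 133, 131, 133, 171, 154, 159, 168, 172, 171, 173, 172, 173, 181]
160 [69, 73, 136, 130, 130, 132, 130, 129, 135, 67, 66, 72, 124, 146, 152, 151, 154, 160, 163, 155, 155, 152, 146, 142, 128, 131, 115, 58, 99, 134, 145, 173, 165, 166, 171, 169, 172, 182, 180, 179]
240 [70, 71, 70, 74, 134, 133, 132, 132, 128, 130, 132, 131, 131, 129, 145, 214, 238, 245, 251, 253, 254, 253, 252, 252, 249, 236, 121, 128, 112, 59, 116, 131, 146, 181, 178, 180, 172, 178, 172, 168]
310 [73, 74, 73, 74, 74, 73, 75, 74, 74, 74, 72, 75, 143, 136, 135, 137, 175, 225, 240, 247, 252, 254, 254, 253, 253, 251, 245, 193, 129, 135, 96, 66, 139, 135, 171, 170, 170, 167, 172, 175]
325 [72, 74, 74, 71, 72, 71, 71, 71, 71, 72, 69, 70, 123, 137, 134, 132, 144, 213, 237, 245, 251, 253, 254, 253, 253, 252, 248, 237, 128, 132, 64, 63, 119, 135, 150, 173, 168, 170, 175, 180]
```

```bash
python3 - <<'E'
from h import *
import pickle
w,im=pickle.load(open("w2.pkl","rb"))
P=np.array([(130,195),(160,195.8),(240,198),(310,199.6),(325,200)]);f=np.polyfit(*P.T,1)
q=[onz(w,c,np.polyval(f,c),138) for c in(95,343)];d=q[0]-q[1]
print(np.round(q,1),np.degrees(np.arctan2(-d[0],d[1])))
for y in(190,276,360): print(y,q[1]+d*(y-q[1][1])/d[1])
E
```

```text
[[565.8 424.  138. ]
 [540.6 133.2 138. ]] -4.965002648910388
190 [545.51057909 190.         138.        ]
276 [552.98167446 276.         138.        ]
360 [560.27902342 360.         138.        ]
```

move_arm --commands '[[[-1, -1.7, 0], [0, 0, -1.5], 0], [[0, 0, -4], [0, 0, 0], 0], [[0, 0, -4], [0, 0, 0], 0], [[0, 0, -4], [0, 0, 0], 0], [[0, 0, -3], [0, 0, 0], 0], [[0, 0, -1.4], [0, 0, 0], 0], [[0, 0, 0], [0, 0, 0], 0], [[0, 0, 0], [0, 0, 0], 0]]'

```text
t: 5.0
eef_pos: [546.0, 185.5, 156.9]
tcp_rot: [3.141, 0.0, -0.092]
ft_force: [0.2, 0.3, -0.4]
opening: 0.126
grip_force: 30.0
```

```bash
python3 - <<'E'
from h import *
print(state()["ft_force"],state()["eef_pos"])
a=read_camera("scene")[180:330,270:470];b=read_camera("side")[210:410,120:320]
cv2.imwrite("pics/p1.png",np.hstack([cv2.resize(a,(400,300),interpolation=2),cv2.resize(b,(400,400),interpolation=2)[:300]]))
E
```

```text
[ 0.16631562  0.32531457 -0.36309081] [546.01614487 185.51610213 156.91146845]
```

View pics/p1.png

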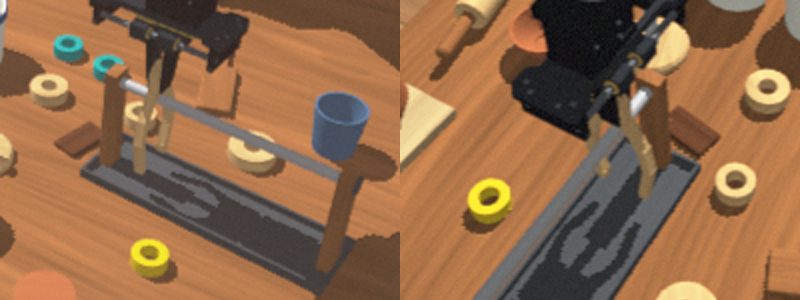

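The callipers are astride the bar with one leg on each side, so I'll release them.

move_arm --commands '[[[0, 0, -0.1], [0, 0, 0], 0], [[0, 0, 0], [0, 0, 0], 0.33], [[0, 0, 0], [0, 0, 0], 0.33], [[0, 0, 0], [0, 0, 0], 0.33], [[0, 0, 0], [0, 0, 0], 0.33], [[0, 0, 3], [0, 0, 0], 0.33], [[0, 0, 4], [0, 0, 0], 0.33], [[0, 0, 4], [0, 0, 0], 0.5], [[0, 0, 4], [0, 0, 0], 0.5], [[0, -4.9, 0], [0, 0, 0], 0.5]]'

```text
t: 6.1
eef_pos: [547.3, 140.6, 310.8]
tcp_rot: [-3.139, -0.008, -0.086]
ft_force: [1.0, -0.7, -0.9]
opening: 0.485
grip_force: 0.0
```

move_arm --commands '[[[-1.5, -4.3, 0], [0, 0, 7.3], 0.5], [[-1.5, -4.3, 0], [0, 0, 7.3], 0.5], [[-1.5, -4.3, 0], [0, 0, 7.3], 0.5], [[-1.5, -4.3, 0], [0, 0, 7.3], 0.5], [[-1.5, -4.3, 0], [0, 0, 7.3], 0.5], [[-1.5, -4.3, 0], [0, 0, 0], 0.5], [[-1.3, -4.3, 0], [0, 0, 0], 0.5], [[0, 0, -4], [0, 0, 0], 0.5], [[0, 0, -4], [0, 0, 0], 0.5], [[0, 0, 0], [0, 0, 0], 0.5]]'

```text
t: 7.1
eef_pos: [441.1, -162.4, 222.3]
tcp_rot: [-3.136, 0.004, 0.544]
ft_force: [-0.9, -0.4, 0.6]
opening: 0.5
grip_force: 0.0
```

```bash
python3 - <<'E'
from h import *
import pickle
s=state();w=camera_info("wrist");im=read_camera("wrist");pickle.dump((w,im),open("w3.pkl","wb"))
print(s["eef_pos"],s["tcp_rot"])
a=read_camera("scene")[180:330,270:470]
cv2.imwrite("pics/w3.png",np.hstack([im[:300],cv2.resize(a,(240,180)) if 0 else cv2.copyMakeBorder(cv2.resize(a,(240,180)),0,120,0,0,0)]))
for p in((444,-167,147),):print(proj(w,p))
E
```

```text
[ 441.10916062 -162.395603    222.34705793] [-3.13550576  0.00367938  0.54405847]
[286.27670464 218.19563295]
```

View pics/w3.png

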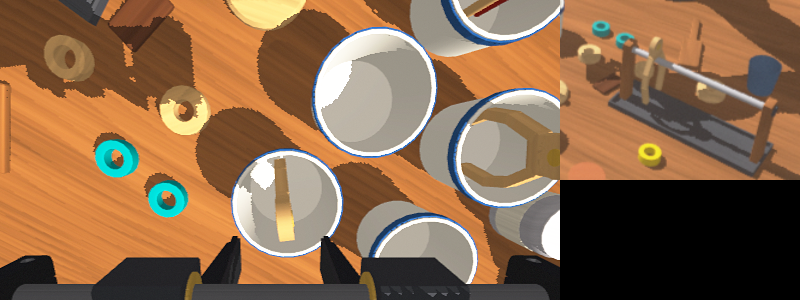

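The B callipers hang properly on the bar. C's head, at about (286,220), lies between the open fingers and in line with them.

move_arm --commands '[[[0.3, -0.5, -4], [0, 0, 0], 0.5], [[0, 0, -3], [0, 0, 0], 0.5], [[0, 0, -2.4], [0, 0, 0], 0.5], [[0, 0, 0], [0, 0, 0], 0.3], [[0, 0, 0], [0, 0, 0], 0], [[0, 0, 0], [0, 0, 0], 0], [[0, 0, 0], [0, 0, 0], 0], [[0, 0, 0], [0, 0, 0], 0], [[0, 0, 0], [0, 0, 0], 0]]'

```text
t: 8.1
eef_pos: [446.5, -168.2, 132.5]
tcp_rot: [3.14, -0.001, 0.545]
ft_force: [-0.8, -1.2, 7.1]
opening: 0.124
grip_force: 30.0
```

move_arm --commands '[[[0, 0, 4], [0, 0, 0], 0], [[0, 0, 5], [0, 0, 0], 0], [[0, 0, 5], [0, 0, 0], 0], [[0, 0, 5], [0, 0, 0], 0], [[1.1, 3, 2.8], [0, 0, -7.2], 0], [[1.1, 4.5, 0], [0, 0, -7.2], 0], [[1.1, 4.5, 0], [0, 0, -7.2], 0], [[1.1, 4.5, 0], [0, 0, -7.2], 0], [[1.1, 4.5, 0], [0, 0, -7.2], 0], [[1.1, 4.5, 0], [0, 0, 0], 0]]'

```text
t: 9.1
eef_pos: [511.6, 87.3, 349.9]
tcp_rot: [3.141, -0.0, -0.083]
ft_force: [1.4, -0.5, -1.4]
opening: 0.126
grip_force: 30.0
```

move_arm --commands '[[[1, 4.7, 0], [0, 0, 0], 0], [[1, 4.7, 0], [0, 0, 0], 0], [[1, 4.7, 0], [0, 0, 0], 0], [[1, 4.7, 0], [0, 0, 0], 0], [[0, 0, 0], [0, 0, 0], 0], [[0, 0, 0], [0, 0, 0], 0]]'

```text
t: 9.7
eef_pos: [551.4, 274.1, 349.0]
tcp_rot: [3.141, 0.001, -0.077]
ft_force: [-0.8, -0.7, -0.4]
opening: 0.12
grip_force: 30.0
```

move_arm --commands '[[[0.1, 0, -4.5], [0, 0, -0.6], 0], [[0, 0, -4.5], [0, 0, 0], 0], [[0, 0, -4.5], [0, 0, 0], 0], [[0, 0, -3], [0, 0, 0], 0], [[0, 0, -1.8], [0, 0, 0], 0], [[0, 0, 0], [0, 0, 0], 0], [[0, 0, -0.4], [0, 0, 0], 0], [[0, 0, 0], [0, 0, 0], 0]]'

```text
t: 10.5
eef_pos: [553.2, 273.0, 163.8]
tcp_rot: [-3.141, -0.001, -0.09]
ft_force: [-0.1, 0.5, -0.1]
opening: 0.122
grip_force: 30.0
```

move_arm --commands '[[[0, 0, -0.2], [0, 0, 0], 0], [[0, 0, 0], [0, 0, 0], 0], [[0, 0, 0], [0, 0, 0], 0]]'

```text
t: 10.8
eef_pos: [552.8, 273.5, 161.2]
tcp_rot: [-3.141, -0.001, -0.089]
ft_force: [0.1, -0.3, -0.8]
opening: 0.127
grip_force: 30.0
```

move_arm --commands '[[[0, 0, -0.2], [0, 0, 0], 0], [[0, 0, 0], [0, 0, 0], 0], [[0, 0, 0], [0, 0, 0], 0]]'

```text
t: 11.1
eef_pos: [553.0, 273.6, 160.3]
tcp_rot: [-3.141, -0.002, -0.089]
ft_force: [-4.2, -1.6, 12.1]
opening: 0.127
grip_force: 30.0
```

move_arm --commands '[[[0, 0, 0], [0, 0, 0], 0.33], [[0, 0, 0], [0, 0, 0], 0.33], [[0, 0, 0], [0, 0, 0], 0.33], [[0, 0, 0], [0, 0, 0], 0.33], [[0, 0, 3], [0, 0, 0], 0.33], [[0, 0, 4], [0, 0, 0], 0.33], [[0, 0, 4], [0, 0, 0], 0.5], [[0, 0, 4], [0, 0, 0], 0.5], [[0, -4.8, 0], [0, 0, 0], 0.5], [[0, -5, 0], [0, 0, 0], 0.5]]'

```text
t: 12.1
eef_pos: [552.6, 175.3, 309.6]
tcp_rot: [-3.141, -0.002, -0.086]
ft_force: [0.5, -0.9, 0.2]
opening: 0.497
grip_force: 0.0
```

move_arm --commands '[[[0.4, -4.9, 0], [0, 0, 7.5], 0.5], [[0.4, -4.9, 0], [0, 0, 7.5], 0.5], [[0.4, -4.9, 0], [0, 0, 7.5], 0.5], [[0.4, -4.9, 0], [0, 0, 7.5], 0.5], [[0.4, -4.9, 0], [0, 0, 7.5], 0.5], [[0.5, -4.9, 0], [0, 0, 7], 0.5], [[0.5, -4.9, 0], [0, 0, 0], 0.5], [[0.5, -4.9, 0], [0, 0, 0], 0.5], [[0.6, -4.9, 0], [0, 0, 0], 0.5], [[0.6, -4.9, 0], [0, 0, 0], 0.5]]'

```text
t: 13.1
eef_pos: [599.6, -316.7, 308.6]
tcp_rot: [3.142, -0.0, 0.687]
ft_force: [0.8, 0.6, 0.7]
opening: 0.498
grip_force: 0.0
```

move_arm --commands '[[[0, 0, -4], [0, 0, 0], 0.5], [[0, 0, -4], [0, 0, 0], 0.5], [[0, 0, 0], [0, 0, 0], 0.5], [[0, 0, 0], [0, 0, 0], 0.5]]'

```text
t: 13.5
eef_pos: [600.0, -314.6, 229.3]
tcp_rot: [-3.141, 0.0, 0.688]
ft_force: [0.5, -0.1, -0.1]
opening: 0.499
grip_force: 0.0
```

```bash
python3 - <<'E'
from h import *
import pickle
s=state();w=camera_info("wrist");im=read_camera("wrist");pickle.dump((w,im),open("w3.pkl","wb"))
print(s["eef_pos"],s["tcp_rot"])
a=read_camera("scene")[180:330,270:470]
cv2.imwrite("pics/w4.png",np.hstack([im[:300],cv2.copyMakeBorder(cv2.resize(a,(240,180)),0,120,0,0,0)]))
for p in((600,-325,147),):print(proj(w,p))
E
```

```text
[ 599.99954171 -314.57966567  229.34540552] [-3.14129987e+00  1.24745171e-04  6.87595644e-01]
[288.54353719 223.41379259]
```

View pics/w4.png

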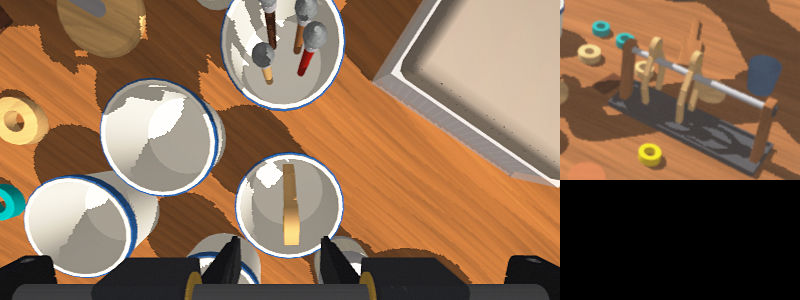

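The second pair also hangs well. A's head, at about (290,220), lies between the fingers and is aligned.

move_arm --commands '[[[0, -0.9, -4], [0, 0, 0], 0.5], [[0, 0, -3.5], [0, 0, 0], 0.5], [[0, 0, -2.4], [0, 0, 0], 0.5], [[0, 0, 0], [0, 0, 0], 0.3], [[0, 0, 0], [0, 0, 0], 0], [[0, 0, 0], [0, 0, 0], 0], [[0, 0, 0], [0, 0, 0], 0], [[0, 0, 0], [0, 0, 0], 0], [[0, 0, 0], [0, 0, 0], 0]]'

```text
t: 14.5
eef_pos: [600.1, -323.7, 130.8]
tcp_rot: [3.14, -0.0, 0.687]
ft_force: [-0.7, 0.8, 6.5]
opening: 0.123
grip_force: 30.0
```

move_arm --commands '[[[0, 0, 4], [0, 0, 0], 0], [[0, 0, 5], [0, 0, 0], 0], [[0, 0, 5], [0, 0, 0], 0], [[0, 0, 5], [0, 0, 0], 0], [[0, 3, 2.8], [0, 0, -7.4], 0], [[-0.3, 4.9, 0], [0, 0, -7.4], 0], [[-0.3, 4.9, 0], [0, 0, -7.4], 0], [[-0.3, 4.9, 0], [0, 0, -7.4], 0], [[-0.3, 4.9, 0], [0, 0, -7.4], 0], [[-0.3, 4.9, 0], [0, 0, -7.4], 0]]'

```text
t: 15.5
eef_pos: [584.1, -46.7, 347.9]
tcp_rot: [3.142, -0.0, -0.093]
ft_force: [0.8, 0.5, -1.2]
opening: 0.126
grip_force: 30.0
```

move_arm --commands '[[[-0.3, 4.9, 0], [0, 0, 0], 0], [[-0.3, 4.9, 0], [0, 0, 0], 0], [[-0.3, 4.9, 0], [0, 0, 0], 0], [[-0.3, 4.9, 0], [0, 0, 0], 0], [[-0.3, 4.9, 0], [0, 0, 0], 0], [[-0.3, 4.9, 0], [0, 0, 0], 0], [[-0.3, 4.9, 0], [0, 0, 0], 0], [[-0.3, 4.9, 0], [0, 0, 0], 0], [[0, 0, 0], [0, 0, 0], 0], [[0, 0, 0], [0, 0, 0], 0]]'

```text
t: 16.5
eef_pos: [560.3, 344.2, 347.2]
tcp_rot: [3.141, 0.001, -0.085]
ft_force: [-0.0, -1.4, -1.4]
opening: 0.125
grip_force: 30.0
```

move_arm --commands '[[[0, 1.6, -4], [0, 0, 0], 0], [[0, 0, -4.5], [0, 0, 0], 0], [[0, 0, -4.5], [0, 0, 0], 0], [[0, 0, -3.5], [0, 0, 0], 0], [[0, 0, -2], [0, 0, 0], 0], [[0, 0, 0], [0, 0, 0], 0], [[0, 0, 0], [0, 0, 0], 0]]'

```text
t: 17.2
eef_pos: [561.4, 358.4, 163.6]
tcp_rot: [-3.142, -0.001, -0.089]
ft_force: [-0.4, 0.3, 0.6]
opening: 0.127
grip_force: 30.0
```

move_arm --commands '[[[0, 0, -0.2], [0, 0, 0], 0], [[0, 0, 0], [0, 0, 0], 0], [[0, 0, 0], [0, 0, 0], 0]]'

```text
t: 17.5
eef_pos: [560.9, 359.4, 161.4]
tcp_rot: [-3.141, -0.001, -0.088]
ft_force: [-0.4, 0.3, -0.7]
opening: 0.125
grip_force: 30.0
```

move_arm --commands '[[[0, 0, -0.2], [0, 0, 0], 0], [[0, 0, 0], [0, 0, 0], 0], [[0, 0, 0], [0, 0, 0], 0]]'

```text
t: 17.8
eef_pos: [560.7, 359.5, 158.6]
tcp_rot: [3.141, 0.0, -0.087]
ft_force: [-0.3, -0.2, -1.5]
opening: 0.127
grip_force: 30.0
```

move_arm --commands '[[[0, 0, 0], [0, 0, 0], 0.33], [[0, 0, 0], [0, 0, 0], 0.33], [[0, 0, 0], [0, 0, 0], 0.33], [[0, 0, 0], [0, 0, 0], 0.33], [[0, 0, 3], [0, 0, 0], 0.33], [[0, 0, 4], [0, 0, 0], 0.33], [[0, 0, 4], [0, 0, 0], 1], [[0, 0, 4], [0, 0, 0], 1], [[-2.2, -3.8, 1.2], [0, 0, 0], 1], [[-2.2, -3.8, 1.2], [0, 0, 0], 1]]'

```text
t: 18.8
eef_pos: [516.2, 283.0, 333.4]
tcp_rot: [-3.141, -0.001, -0.086]
ft_force: [0.6, -0.2, 0.5]
opening: 0.609
grip_force: 0.0
```

move_arm --commands '[[[-2.2, -3.8, 1.2], [0, 0, 0], 1], [[-2.2, -3.8, 1.2], [0, 0, 0], 1], [[-2.2, -3.8, 1.2], [0, 0, 0], 1], [[-2.2, -3.8, 1.2], [0, 0, 0], 1], [[0, 0, 0], [0, 0, 0], 1], [[0, 0, 0], [0, 0, 0], 1]]'

```text
t: 19.4
eef_pos: [428.7, 131.0, 381.3]
tcp_rot: [-3.141, -0.002, -0.089]
ft_force: [0.4, 0.1, -0.6]
opening: 0.996
grip_force: 0.0
```

```bash
cat > rings.py <<'E'
from h import *
import pickle,sys
s=state();w=camera_info("wrist");im=read_camera("wrist");pickle.dump((w,im),open("wr.pkl","wb"))
print(s["eef_pos"].round(1),s["tcp_rot"].round(3),s["t"])
hsv=cv2.cvtColor(im,cv2.COLOR_BGR2HSV)
m=cv2.inRange(hsv,(12,60,190),(26,160,255)); m[250:]=0
n,l,st,ce=cv2.connectedComponentsWithStats(m)
for i in range(1,n):
    if st[i,4]>80: print(st[i].tolist(),ce[i].round(1),onz(w,st[i,0]+(st[i,2]-1)/2,st[i,1]+(st[i,3]-1)/2,20).round(1)[:2])
cv2.imwrite(sys.argv[1],im)
E
python3 rings.py pics/r1.png
```

```text
[428.7 131.  381.3] [-3.141e+00 -2.000e-03 -8.900e-02] 19.4
[341, 3, 44, 37, 208] [354.8  20.1] [647.8 -15.9]
[341, 29, 58, 42, 634] [366.2  51.2] [607.  -26.1]
[136, 67, 54, 62, 1414] [160.1  97.1] [565.7 311.4]
[215, 69, 35, 63, 1028] [229.5  96.5] [551.8 198.9]
[57, 70, 81, 61, 1974] [91.8 96.7] [571.4 418.9]
[350, 128, 21, 32, 81] [357.1 138.7] [463.3  -8.2]
[176, 160, 40, 38, 151] [199.7 174.2] [428.9 279.2]
```

View pics/r1.png

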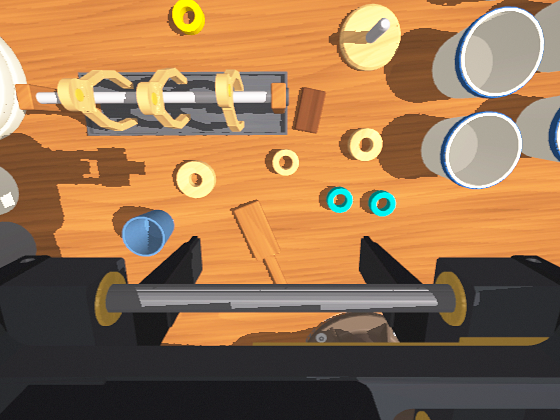

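All three pairs hang clear of each other. The rings are wide at (196,179), narrow at (285,162) and middle at (365,144); the peg tip is at (383,26).

```bash
cat > ring1.py <<'E'
from h import *
import sys
# usage: measure([(name,x,y,D)])
def holes(im,w,guess,D):
    u,v=proj(w,(guess[0],guess[1],20)); f=np.array(w["K"])[0,0]/(np.array(w["cam_to_world"])[2,3]-20)
    r=int(0.85*D*f); u0,v0=int(u)-r,int(v)-r
    u0=max(u0,0);v0=max(v0,0);c=im[v0:int(v)+r,u0:int(u)+r]
    hsv=cv2.cvtColor(c,cv2.COLOR_BGR2HSV)
    m=cv2.inRange(hsv,(13,50,170),(30,150,255))
    n,l,st,ce=cv2.connectedComponentsWithStats(m); i=1+np.argmax(st[1:,4]); m=(l==i).astype(np.uint8)
    cn,_=cv2.findContours(m,cv2.RETR_EXTERNAL,cv2.CHAIN_APPROX_NONE)
    (cx,cy),rad=cv2.minEnclosingCircle(max(cn,key=cv2.contourArea))
    return onz(w,u0+cx,v0+cy,15)[:2].round(1),"dia",round(2*rad/f,1)
E
python3 - <<'E'
import pickle
from ring1 import *
w,im=pickle.load(open("wr.pkl","rb"))
for p,D in((( 196,179),66),((285,162),46),((365,144),56)):
    g=onz(w,*p,20);print(g.round(1),holes(im,w,g,D))
print("peg tip",onz(w,384,25,78)," foot",onz(w,370,37,12))
hs=cv2.cvtColor(im,cv2.COLOR_BGR2HSV);print(hs[179,183],hs[158,278])
E
```

```text
[428.  278.4  20. ] (array([427.7, 280.3]), 'dia', np.float64(69.1))
[443.6 121.1  20. ] (array([443.2, 120.7]), 'dia', np.float64(46.8))
[461.8 -16.6  20. ] (array([461.7, -18.4]), 'dia', np.float64(60.1))
peg tip [624.4353528  -29.95659302  78.        ]  foot [626.44462424 -29.43600796  12.        ]
[ 29  76 255] [ 28  77 255]
```

```bash
python3 - <<'E'
import pickle
from h import *
w,im=pickle.load(open("wr.pkl","rb"))
print("cup",onz(w,145,237,70),onz(w,124,237,70),onz(w,166,237,70),"bat",onz(w,236,205,10),onz(w,285,285,10))
E
```

```text
cup [346.16789652 364.12583188  70.        ] [349.27748896 398.96469568  70.        ] [343.05838163 329.28783687  70.        ] bat [372.84557776 216.47736423  10.        ] [203.82881376 141.33383233  10.        ]
```

move_arm --commands '[[[0, 4.9, 0], [0, 0, 0], 0.85], [[0, 4.9, 0], [0, 0, 0], 0.85], [[0, 4.9, -2], [0, 0, 0], 0.85], [[0, 0, -5], [0, 0, 0], 0.85], [[0, 0, -5], [0, 0, 0], 0.85], [[0, 0, -5], [0, 0, 0], 0.85], [[0, 0, -5], [0, 0, 0], 0.85], [[0, 0, -4], [0, 0, 0], 0.85], [[0, 0, 0], [0, 0, 0], 0.85], [[0, 0, 0], [0, 0, 0], 0.85]]'

```text
t: 20.45
eef_pos: [428.9, 276.5, 121.7]
tcp_rot: [3.141, 0.001, -0.087]
ft_force: [0.3, 0.8, 0.6]
opening: 0.85
grip_force: 0.0
```

```bash
cat > look.py <<'E'
from ring1 import *
import sys,pickle
x,y,D=map(float,sys.argv[1:4]);s=state();w=camera_info("wrist");im=read_camera("wrist");pickle.dump((w,im),open("wr.pkl","wb"))
print(s["eef_pos"].round(1),s["tcp_rot"].round(3),s["t"],proj(w,(x,y,20)).round()); print(holes(im,w,(x,y),D))
E
python3 look.py 428 279.5 66
```

```text
[428.9 276.5 121.7] [ 3.141e+00  1.000e-03 -8.700e-02] 20.45 [277. 212.]
(array([428.2, 281.5]), 'dia', np.float64(63.2))
```

move_arm --commands '[[[0, 0.4, -4], [0, 0, 0], 0.85], [[0, 0, -4], [0, 0, 0], 0.85], [[0, 0, -2.5], [0, 0, 0], 0.85], [[0, 0, -1], [0, 0, 0], 0.85], [[0, 0, 0], [0, 0, 0], 0.85], [[0, 0, 0], [0, 0, 0], 0.5], [[0, 0, 0], [0, 0, 0], 0.5], [[0, 0, 0], [0, 0, 0], 0.5], [[0, 0, 0], [0, 0, 0], 0.5]]'

```text
t: 21.4
eef_pos: [429.5, 280.1, 8.3]
tcp_rot: [-3.14, -0.002, -0.087]
ft_force: [-0.8, 0.4, 9.7]
opening: 0.694
grip_force: 30.0
```

move_arm --commands '[[[0, 0, 3], [0, 0, 0], 0.5], [[0, 0, 5], [0, 0, 0], 0.5], [[0, -4, 5], [0, 0, 0], 0.5], [[0, -4.9, 2], [0, 0, 0], 0.5], [[0, -4.9, 0], [0, 0, 0], 0.5], [[0, -4.9, 0], [0, 0, 0], 0.5], [[0, -4.9, 0], [0, 0, 0], 0.5], [[1, -4.5, 0], [0, 0, 0], 0.5], [[4.5, -2.9, 0], [0, 0, 0], 0.5], [[4.5, 0, 0], [0, 0, 0], 0.5]]'

```text
t: 22.4
eef_pos: [526.8, -20.4, 146.0]
tcp_rot: [3.141, -0.002, -0.092]
ft_force: [0.3, -0.1, -0.6]
opening: 0.696
grip_force: 30.0
```

move_arm --commands '[[[4, 0, 0], [0, 0, 0], 0.5], [[0, 0, 0], [0, 0, 0], 0.5], [[0, 0, 0], [0, 0, 0], 0.5]]'

```text
t: 22.7
eef_pos: [565.6, -16.9, 144.8]
tcp_rot: [3.141, 0.0, -0.087]
ft_force: [-1.0, 1.4, -1.4]
opening: 0.693
grip_force: 30.0
```

```bash
cat > snap.py <<'E'
from h import *
import pickle,sys
s=state();w=camera_info("wrist");im=read_camera("wrist");pickle.dump((w,im),open("wr.pkl","wb"))
print(s["eef_pos"].round(1),proj(w,(624.5,-30,78)),proj(w,(624.5,-30,12)));cv2.imwrite(sys.argv[1],im)
E
python3 snap.py pics/k1.png
```

```text
[565.6 -16.9 144.8] [290.22550569 146.47480227] [288.02077758 142.04548227]
```

View pics/k1.png

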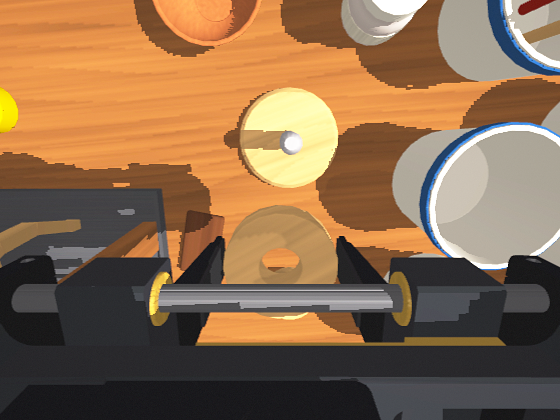

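Peg tip at (291,142), foot centre at (289,138), and the held ring's hole at about (281,262).

```bash
python3 - <<'E'
import pickle
from h import *
w,im=pickle.load(open("wr.pkl","rb"))
print("tip",onz(w,291,142.5,78),"foot",onz(w,289.5,138,10))
t=np.array([565.6,-16.9]);z=144.8-8.3+20
# ring outer: left 225, right 339?, top row 206, hole
print("ring outer top edge",onz(w,282,206,z)[:2]-t,"hole",onz(w,281,262,z)[:2]-t, "hole front edge",onz(w,281,247,z)[:2]-t)
g=cv2.cvtColor(im,cv2.COLOR_BGR2GRAY);print(g[196:290:1,281].tolist())
E
```

```text
tip [627.37529633 -30.81126502  78.        ] foot [628.08101594 -31.7733799   10.        ]
ring outer top edge [33.60497143 -4.20084903] hole [ 1.50891382 -0.8816432 ] hole front edge [10.44366471 -1.65758168]
[176, 173, 174, 176, 179, 180, 182, 181, 177, 147, 144, 143, 144, 141, 135, 135, 136, 138, 154, 153, 151, 150, 152, 150, 150, 151, 150, 150, 148, 148, 147, 147, 150, 150, 150, 147, 148, 146, 146, 151, 152, 156, 157, 158, 159, 162, 161, 161, 160, 160, 156, 154, 161, 168, 161, 161, 160, 162, 167, 165, 162, 169, 175, 177, 173, 175, 178, 178, 169, 166, 168, 85, 120, 132, 126, 121, 122, 133, 132, 131, 132, 133, 133, 131, 131, 132, 133, 133, 65, 73, 73, 87, 88, 113]
```

move_arm --commands '[[[3.1, -0.7, 0], [0, 0, 0], 0.5], [[3.1, -0.7, 0], [0, 0, 0], 0.5], [[0, 0, -3], [0, 0, 0], 0.5], [[0, 0, -2], [0, 0, 0], 0.5], [[0, 0, 0], [0, 0, 0], 0.5], [[0, 0, 0], [0, 0, 0], 0.5]]'

```text
t: 23.35
eef_pos: [627.3, -30.7, 95.5]
tcp_rot: [3.142, 0.0, -0.087]
ft_force: [0.2, 0.5, -0.2]
opening: 0.695
grip_force: 30.0
```

move_arm --commands '[[[0, 0, -1], [0, 0, 0], 0.5], [[0, 0, -1], [0, 0, 0], 0.5], [[0, 0, -1], [0, 0, 0], 0.5], [[0, 0, 0], [0, 0, 0], 0.5]]'

```text
t: 23.75
eef_pos: [627.0, -30.8, 63.2]
tcp_rot: [-3.142, 0.002, -0.088]
ft_force: [0.3, -0.9, -0.2]
opening: 0.693
grip_force: 30.0
```

move_arm --commands '[[[0, 0, -1], [0, 0, 0], 0.5], [[0, 0, -1], [0, 0, 0], 0.5], [[0, 0, -1], [0, 0, 0], 0.5], [[0, 0, -1], [0, 0, 0], 0.5], [[0, 0, 0], [0, 0, 0], 0.5], [[0, 0, 0], [0, 0, 0], 0.5]]'

```text
t: 24.35
eef_pos: [627.7, -30.9, 24.4]
tcp_rot: [3.142, 0.001, -0.087]
ft_force: [-0.8, 0.6, -1.5]
opening: 0.693
grip_force: 30.0
```

move_arm --commands '[[[0, 0, -0.3], [0, 0, 0], 0.5], [[0, 0, 0], [0, 0, 0], 0.5], [[0, 0, 0], [0, 0, 0], 0.85], [[0, 0, 0], [0, 0, 0], 0.85], [[0, 0, 0], [0, 0, 0], 0.85], [[0, 0, 4], [0, 0, 0], 0.85], [[0, 0, 4], [0, 0, 0], 0.85], [[0, 0, 4], [0, 0, 0], 0.85], [[-4, 0, 4], [0, 0, 0], 0.85], [[-4.5, 0, 0], [0, 0, 0], 0.85]]'

```text
t: 25.35
eef_pos: [548.9, -31.2, 181.1]
tcp_rot: [3.141, -0.008, -0.087]
ft_force: [-0.0, -0.6, -0.9]
opening: 0.85
grip_force: 0.0
```

move_arm --commands '[[[-4.5, 1, 0], [0, 0, 0], 0.85], [[-3.5, 0.3, -3], [0, 0, 0], 0.85], [[0, 0, -2], [0, 0, 0], 0.85], [[0, 0, 0], [0, 0, 0], 0.85], [[0, 0, 0], [0, 0, 0], 0.85]]'

```text
t: 25.85
eef_pos: [468.2, -18.0, 127.6]
tcp_rot: [3.141, -0.001, -0.088]
ft_force: [0.1, -0.3, 0.2]
opening: 0.85
grip_force: 0.0
```

```bash
python3 look.py 461.7 -18 56; python3 - <<'E'
from h import *
import pickle
w,im=pickle.load(open("wr.pkl","rb"));a=read_camera("scene")[205:285,230:310]
cv2.imwrite("pics/k2.png",np.hstack([im[:300],cv2.copyMakeBorder(cv2.resize(a,(240,240)),0,60,0,0,0)]))
E
```

```text
[468.2 -18.  127.6] [ 3.141e+00 -1.000e-03 -8.800e-02] 25.85 [280. 216.]
(array([462. , -18.4]), 'dia', np.float64(53.9))
```

View pics/k2.png

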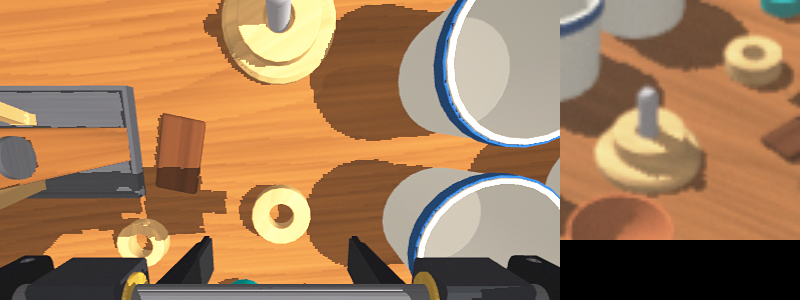

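The wide ring lies flat at the bottom of the stack. The middle ring is at (281,214), but the gripper body would come close to pot C, so I'm checking where the neighbours are to choose a grip yaw.

```bash
python3 - <<'E'
from h import *
w=camera_info("wrist");im=cv2.imread("pics/r1.png")
# r1 camera pose: derive from current one by the TCP shift (same orientation)
T=np.array(w["cam_to_world"]);s=state();T[:3,3]+=np.array([428.7,131,381.3])-s["eef_pos"];w["cam_to_world"]=T
for p in((382,204),(340,200)):print("turq",onz(w,*p,20))
for y in(-5,45,55,65,90):
    a=np.radians(y);c=np.array([462,-18.4]);d=np.array([np.sin(a),-np.cos(a)]);e=np.array([np.cos(a),np.sin(a)])
    pts=[c+d*i+e*j for i in np.linspace(-90,90,40) for j in np.linspace(-37.5,37.5,20)]
    f=[c+d*i+e*j for i in(-54,-42,42,54) for j in(-10,10)]
    print(y,"pot gap",min(np.hypot(*(p-[444,-168])) for p in pts)-55,"turq gap",[min(np.hypot(*(p-onz(w,*q,20)[:2])) for p in f)-23 for q in((382,204),(340,200))])
E
```

```text
turq [354.06985345 -45.54918736  20.        ]
turq [367.97362397  28.90198192  20.        ]
-5 pot gap 5.608249784577666 turq gap [np.float64(72.31480023050517), np.float64(64.84498149168735)]
45 pot gap 26.06868894794188 turq gap [np.float64(62.57243792609718), np.float64(28.38828868574396)]
55 pot gap 40.37071037326467 turq gap [np.float64(53.50141012887519), np.float64(27.42038549551414)]
65 pot gap 50.70215908753693 turq gap [np.float64(45.355299589135925), np.float64(28.66591818995783)]
90 pot gap 57.11520094984296 turq gap [np.float64(33.59112416082431), np.float64(31.713331402530855)]
```

move_arm --commands '[[[-0.6, 0, 0], [0, 0, 8.4], 0.75], [[0, 0, 0], [0, 0, 8.4], 0.75], [[0, 0, 0], [0, 0, 8.4], 0.75], [[0, 0, -1], [0, 0, 8.4], 0.75], [[0, 0, -3], [0, 0, 8.4], 0.75], [[0, 0, -4], [0, 0, 8], 0.75], [[0, 0, -2.5], [0, 0, 0], 0.75], [[0, 0, -1.4], [0, 0, 0], 0.75], [[0, 0, 0], [0, 0, 0], 0.75], [[0, 0, 0], [0, 0, 0], 0.5]]'

```text
t: 26.95
eef_pos: [462.1, -18.0, 8.6]
tcp_rot: [3.141, -0.0, 0.785]
ft_force: [-0.0, 0.2, -0.3]
opening: 0.709
grip_force: 0.0
```

move_arm --commands '[[[0, 0, 0], [0, 0, 0], 0.4], [[0, 0, 0], [0, 0, 0], 0.4], [[0, 0, 0], [0, 0, 0], 0.4], [[0, 0, 0], [0, 0, 0], 0.4]]'

```text
t: 27.35
eef_pos: [462.1, -18.0, 9.0]
tcp_rot: [3.14, -0.001, 0.785]
ft_force: [-0.0, 0.5, 7.9]
opening: 0.586
grip_force: 30.0
```

move_arm --commands '[[[0, 0, 3], [0, 0, 0], 0.4], [[0, 0, 4], [0, 0, 0], 0.4], [[0, 0, 5], [0, 0, 0], 0.4], [[4, -0.3, 0], [0, 0, 0], 0.4], [[4.5, -0.3, 0], [0, 0, 0], 0.4], [[4.5, -0.3, 0], [0, 0, 0], 0.4], [[3.5, -0.4, 0], [0, 0, 0], 0.4], [[0, 0, 0], [0, 0, 0], 0.4], [[0, 0, 0], [0, 0, 0], 0.4]]'

```text
t: 28.25
eef_pos: [626.0, -30.8, 127.8]
tcp_rot: [-3.141, 0.001, 0.785]
ft_force: [-0.6, 0.3, 0.2]
opening: 0.59
grip_force: 30.0
```

move_arm --commands '[[[0.1, 0, -3], [0, 0, 0], 0.4], [[0, 0, -1.5], [0, 0, 0], 0.4], [[0, 0, -1], [0, 0, 0], 0.4], [[0, 0, -0.8], [0, 0, 0], 0.4], [[0, 0, 0], [0, 0, 0], 0.4], [[0, 0, 0], [0, 0, 0], 0.4]]'

```text
t: 28.85
eef_pos: [627.6, -30.9, 65.5]
tcp_rot: [3.141, -0.0, 0.785]
ft_force: [1.2, -0.4, -0.3]
opening: 0.587
grip_force: 30.0
```

move_arm --commands '[[[0, 0, -1], [0, 0, 0], 0.4], [[0, 0, -0.8], [0, 0, 0], 0.4], [[0, 0, -0.4], [0, 0, 0], 0.4], [[0, 0, 0], [0, 0, 0], 0.4], [[0, 0, 0], [0, 0, 0], 0.4]]'

```text
t: 29.35
eef_pos: [627.4, -30.9, 43.0]
tcp_rot: [-3.142, 0.0, 0.785]
ft_force: [-0.1, -0.4, 0.5]
opening: 0.586
grip_force: 30.0
```

move_arm --commands '[[[0, 0, 0], [0, 0, 0], 0.75], [[0, 0, 0], [0, 0, 0], 0.75], [[0, 0, 0], [0, 0, 0], 0.75], [[0, 0, 4], [0, 0, 0], 0.75], [[0, 0, 4], [0, 0, 0], 0.75], [[0, 0, 4], [0, 0, -8.4], 0.75], [[-4.3, 1.8, 0], [0, 0, -8.4], 0.75], [[-4.3, 3, 0], [0, 0, -8.4], 0.75], [[-4.3, 4, 0], [0, 0, -8.4], 0.75], [[-3, 4, 0], [0, 0, -8.4], 0.75]]'

```text
t: 30.35
eef_pos: [475.9, 88.9, 163.4]
tcp_rot: [3.141, -0.0, 0.05]
ft_force: [1.0, -0.7, 0.2]
opening: 0.754
grip_force: 0.0
```

move_arm --commands '[[[-1.5, 1.4, -2], [0, 0, -8], 0.75], [[0, 0, -2], [0, 0, 0], 0.75], [[0, 0, 0], [0, 0, 0], 0.75], [[0, 0, 0], [0, 0, 0], 0.75]]'

```text
t: 30.75
eef_pos: [463.3, 102.3, 123.5]
tcp_rot: [3.141, 0.0, -0.082]
ft_force: [-1.2, -0.7, -0.0]
opening: 0.75
grip_force: 0.0
```

```bash
python3 look.py 443.4 121 46; python3 - <<'E'
from h import *
import pickle
w,im=pickle.load(open("wr.pkl","rb"));a=read_camera("scene")[205:285,230:310]
cv2.imwrite("pics/k3.png",np.hstack([im[:300],cv2.copyMakeBorder(cv2.resize(a,(240,240)),0,60,0,0,0)]))
E
```

```text
[463.3 102.3 123.5] [ 3.141  0.    -0.082] 30.75 [262. 232.]
(array([444.6, 120.4]), 'dia', np.float64(44.7))
```

View pics/k3.png

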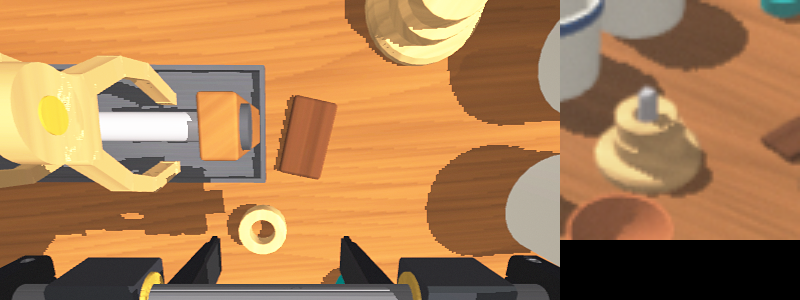

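The two rings are stacked. The narrow ring is at (262,231), which gives about (444,120.5).

move_arm --commands '[[[-1.9, 1.8, 0], [0, 0, 0], 0.75], [[0, 0, -4], [0, 0, 0], 0.75], [[0, 0, -4], [0, 0, 0], 0.75], [[0, 0, -2.3], [0, 0, 0], 0.75], [[0, 0, -1.2], [0, 0, 0], 0.75], [[0, 0, 0], [0, 0, 0], 0.75], [[0, 0, 0], [0, 0, 0], 0.3], [[0, 0, 0], [0, 0, 0], 0.3], [[0, 0, 0], [0, 0, 0], 0.3], [[0, 0, 0], [0, 0, 0], 0.3]]'

```text
t: 31.85
eef_pos: [444.3, 120.4, 8.8]
tcp_rot: [-3.141, -0.001, -0.082]
ft_force: [0.0, -1.5, 5.5]
opening: 0.476
grip_force: 30.1
```

move_arm --commands '[[[0, 0, 0], [0, 0, 0], 0.3], [[0, 0, 0], [0, 0, 0], 0.3]]'

```text
t: 32.05
eef_pos: [444.3, 120.4, 8.7]
tcp_rot: [-3.141, -0.001, -0.082]
ft_force: [-0.9, -0.3, 7.4]
opening: 0.473
grip_force: 30.0
```

move_arm --commands '[[[0, 0, 3], [0, 0, 0], 0.3], [[0, -2, 5], [0, 0, 0], 0.3], [[0, -4.5, 4.7], [0, 0, 0], 0.3], [[0, -4.5, 0], [0, 0, 0], 0.3], [[3, -3, 0], [0, 0, 0], 0.3], [[4.5, -1.1, 0], [0, 0, 0], 0.3], [[4.5, 0, 0], [0, 0, 0], 0.3], [[4.5, 0, 0], [0, 0, 0], 0.3], [[1.8, 0, 0], [0, 0, 0], 0.3], [[0, 0, 0], [0, 0, 0], 0.3]]'

```text
t: 33.05
eef_pos: [628.5, -18.8, 120.1]
tcp_rot: [3.141, -0.001, -0.082]
ft_force: [-0.2, -0.0, -0.2]
opening: 0.472
grip_force: 30.0
```

move_arm --commands '[[[0, 0, 0], [0, 0, 0], 0.3], [[0, 0, -2], [0, 0, 0], 0.3], [[0, 0, 0], [0, 0, 0], 0.3]]'

```text
t: 33.35
eef_pos: [624.7, -18.6, 99.2]
tcp_rot: [-3.142, 0.004, -0.082]
ft_force: [-0.0, 0.5, 0.1]
opening: 0.471
grip_force: 30.0
```

move_arm --commands '[[[0, -1.2, 0], [0, 0, 0], 0.3], [[0, 0, 0], [0, 0, 0], 0.3], [[0, 0, 0], [0, 0, 0], 0.3], [[0, 0, 0], [0, 0, 0], 0.3]]'

```text
t: 33.75
eef_pos: [627.0, -30.9, 101.2]
tcp_rot: [3.141, -0.001, -0.082]
ft_force: [-0.3, -0.1, 0.2]
opening: 0.472
grip_force: 30.0
```

move_arm --commands '[[[0, 0, -0.8], [0, 0, 0], 0.3], [[0, 0, -0.8], [0, 0, 0], 0.3], [[0, 0, -0.8], [0, 0, 0], 0.3], [[0, 0, -0.8], [0, 0, 0], 0.3], [[0, 0, -0.6], [0, 0, 0], 0.3], [[0, 0, 0], [0, 0, 0], 0.3], [[0, 0, 0], [0, 0, 0], 0.3]]'

```text
t: 34.45
eef_pos: [627.0, -30.8, 62.5]
tcp_rot: [3.142, 0.0, -0.082]
ft_force: [-0.2, -0.0, 0.1]
opening: 0.474
grip_force: 30.0
```

move_arm --commands '[[[0, 0, 0], [0, 0, 0], 0.7], [[0, 0, 0], [0, 0, 0], 0.7], [[0, 0, 0], [0, 0, 0], 0.7], [[0, 0, 4], [0, 0, 0], 0.7], [[0, 0, 4], [0, 0, 0], 0.7], [[-3, 0, 4], [0, 0, 0], 0.7], [[-5, 0, 4], [0, 0, 0], 0.7], [[-5, 0, 4], [0, 0, 0], 0.7], [[0, 0, 0], [0, 0, 0], 0.7], [[0, 0, 0], [0, 0, 0], 0.7]]'

```text
t: 35.45
eef_pos: [518.8, -30.9, 246.3]
tcp_rot: [3.141, -0.003, -0.082]
ft_force: [-0.4, -0.4, 0.2]
opening: 0.695
grip_force: 0.0
```

```bash
python3 - <<'E'
from h import *
a=read_camera("scene")[200:320,225:465];b=read_camera("side")[195:405,130:290]
cv2.imwrite("pics/f.png",np.hstack([cv2.copyMakeBorder(cv2.resize(a,(480,240),interpolation=2),0,180,0,0,0),cv2.resize(b,(320,420),interpolation=2)]))
E
```

```text
(no output)
```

View pics/f.png

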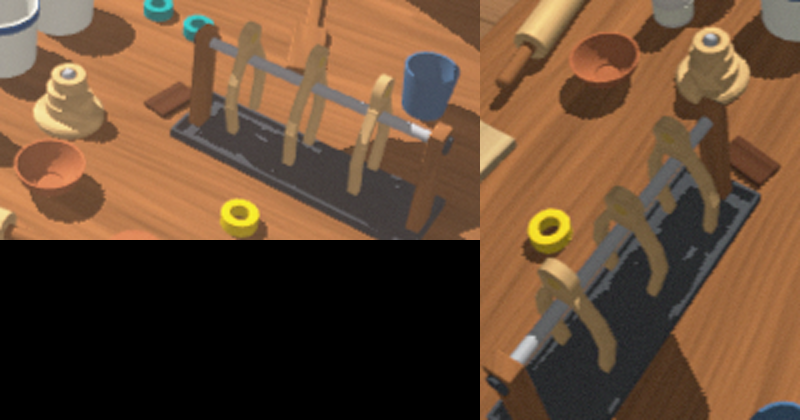

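Three callipers hang well apart on the bar, and three rings are stacked level on the peg in the right order. I'm handing it in.

```bash
python3 -c "
from h import *
print(env.job_done())"
```

```text
the job is handed in; nothing more can be done
None
```

The three callipers present (one pot was empty) hang astride the rail clear of each other, the three rings are stacked widest to narrowest on the peg, and the job was handed in at about 35 s; no verdict was shown.

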